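# Set and lock the pressure screw of the bat press

### The arm

A 6-joint arm with a two-finger parallel gripper is mounted at the origin on the work surface. World frame = base frame: x ahead of the robot, y to its left, z up, the work surface at z = 0. Lengths are in mm, angles in rad, forces in N, time in s.
With the tool pointing down it reaches from about 425 to 950 mm from the base axis. Payload 3.5 kg.
Tool frame: the origin (TCP) lies at the very end of the fingers, on their centre line; the grasp point (between the pads) lies 19 mm behind it; z points along the fingers, y is the line along which they close (so a half turn about z gives the same grasp; the last joint's range is limited). The gripper opens to 85 mm and grips with 20 to 120 N. Pads are 22 mm wide; open, the fingers measure 114 mm over their backs; the gripper's body (76 mm by 85 mm) begins 54 mm behind the grasp point. The pads swing forward as they close: fully open they stand 13 mm farther back than shut.
Start: joints at [-0.15, 0.286, 1.577, -0, 1.279, -0.15], TCP at [674.986, 0.032, 231.325] pointing down, gripper open.
Joint ranges: [-2.77, 2.77], [-0.9, 2.22], [0.21, 2.48], [-1.53, 4.67], [0.24, 2.81], [-2.84, 2.84]. Speed limits (rad/s): [2.79, 2.79, 3.14, 3.14, 3.14, 3.14].

### API

Orientations are given as a 3x3 rotation matrix whose columns are the frame's x, y, z axes.
In Python, from plant import env gives the robot as it stands.
- The arm moves only by the tool servo_tool, never from a script. Its argument "commands" is a list of rows, each an object with "dp": the shift along the tool's x, y, z normalised to -1 to 1, where 1 is 0.15 m, a list of three; "yaw": the turn about the tool's z normalised to -1 to 1, where 1 is 360 degrees. A call has 1 to 8 rows; each row is the pose to reach, as a shift and turn from the pose commanded when the call began, along the tool's axes at that moment, turning the shorter way round; what a row does not reach only later rows make up. A row lasts 1/10 s, in which the tool goes at most 50 mm and 8.59 degrees, less where a joint would pass 70% of its speed; a pose out of reach is approached as far as the arm can. A call with a number of a shift or a turn outside -1 to 1 is refused whole. A call with a gripper value outside its range is refused whole. "jaw" is the opening, from -1 (shut) to 1 (fully open), set as the call begins (left out, the last holds). The fingers move at their own pace and stop on an object; the grip force is fixed at half the most. Time passes only in rows, so rows that repeat a pose let the fingers close. It gives the time, the measured TCP pose, the force, the opening and the grip force at its end, in the units of the state.
- env.sense(): the state, without advancing time (a new reading comes with each control period).
- env.get_image(name): name is "scene" or "side" or "wrist"; returns (picture, depth): 384x512x3 uint8, red, green, blue; 384x512 float32, mm along the optical axis (not along the pixel's ray), 0 where there is no reading.
- env.get_calibration(name): a dict with "vfov" (degrees; the focal length in pixels is half the picture's height over the tangent of half this angle, whatever the lens; pixels are square), "cx", "cy" (the principal point, pixels), "k1" (the pictures are not rectified: a ray, as slopes to the right and down, at radius r is drawn at 1 + k1 r^2 times it, then the intrinsics apply), "R" (3x3) and "t" (3): a world point X has camera coordinates R X + t. Camera axes: x right, y down, z forward; pixel columns grow to the right and rows downward; lengths in mm; the calibration is good to about 2 mm. A picture is of the moment at which its call begins: read the wrist's pose just before it. get_calibration takes no time and is no camera call; for the wrist camera it gives the pose at the moment of the call.
- env.hand_in(): hands the job in; it is judged then, once.
Trained networks look in the newest picture that a camera, given by its name, has taken for a name from the list of things; names that differ only in an ending like _2 or _b are one class to them, and where a whole thing is asked for, a point or a joint stands for the part that bears it (a point fixed in the world has none). Each returns a list of dicts, best first, with "conf" (0 to 1); they miss things now and then, are a little off and sometimes report something else, mostly with a low value. They report only what shows in the picture. A call takes as long as a camera call.
- env.find_in(camera, thing): "location" ([column, row] in pixels, amid what is visible of it).
The state is a dict: "time_s": time; "joint_positions": joint angles; "joint_vel": joint speeds; "joint_torque": joint torques, N m; "position": TCP position; "ee_rot": TCP orientation; "contact_force": force on the tool from outside, world axes, zero at the start; "torque": the same for the moment, N m; "gripper_width": finger opening in mm; "grip_force": force on a finger pad.
Only numpy, scipy, OpenCV 4.12 (cv2) and the standard library are available. Lean on these libraries where they do the work, as an engineer would, in place of code of your own. Each camera call takes 0.05 s, during which the arm holds its last target. There are 200 camera calls.

### The job

The lock ring of the bat press has been left far too tight, with the foot still clear of the pine press board. Loosen the brass ring by its red handle until it is slack, wind the pressure screw down (clockwise) by its black crank pin until the foot presses the board gently, with about 20 N, then retighten the ring only until turning its handle takes about 8 N, and let go. Never press the board with 40 N or more (it would crush the sponge), do not force the ring, and leave the jar, sanding block, ball tray and turntable alone.

Things in the scene. Friction and masses are not known exactly. Their poses are not given: they have to be found in the camera images.
- press: Bat press: plywood base 200 x 270 x 16 mm, two green columns and a green beam (50 mm wide, 262 mm long along its y, top face 100 mm above the counter), fixed to the counter. Origin: centre of the underside, on the counter, straight below the common vertical axis of lock ring and pressure screw; z up. At yaw 0 its y axis (the beam) is across the robot's view
- lock_ring (a joint): Turn of the brass lock ring (68 mm across, 104 to 124 mm above the counter) about the press axis, rad. Found at 0 to 0.05, too tight; grows counter-clockwise from above = loosening; -1.0 to 1.4; slack above 0.95. It grips again at 0.6 to 0.9, to be felt: turning the handle takes 1 N when slack, then rises about 15 N per rad; 5 N clamps the screw with 10 N, 8 N with 22 N, 10 N with 32 N. Stays where left
- lock_pin (a point): Centre of the tip of the red upright handle pin of the lock ring (a free-turning sleeve 12 mm thick, top 195 mm, bare from 120 to 195 mm above the counter), 90 mm from the press axis on the end of a steel arm; with the ring at 0 it lies in the +y direction of the press
- adjuster: Pressure screw with handwheel; origin on the press axis 100 mm above the counter, z up. Clockwise from above lowers the foot 2 mm per rad (up to 4 rad to go). Cannot turn while the ring is tight. Turning it takes 1.7 N along the crank pin's circle; once the foot bears this rises about 18 N per rad: 6 N there means 10 N on the board, 9 N about 20 to 25 N. Stays put. All forces are those felt while turning; at a stop they fade
- crank_pin (a point): Centre of the tip of the black upright crank pin (a free-turning sleeve 12 mm thick, top 195 mm above the counter, standing 48 mm out of the aluminium handwheel, 88 mm across, upper face 147 mm above the counter), 36 mm from the press axis; with the screw at 0 it lies in the -x direction of the press. A hub 28 mm across rises 10 mm above the wheel in its middle
- foot: Pressure foot: black rubber disc 48 mm across on a steel stem under the beam, turns with the pressure screw. Origin: centre of its underside, which meets the board
- board: Pine press board 150 x 160 x 16 mm lying on the bat inside the press; the sponge below yields about 0.05 mm per N. Origin: centre of its underside; its upper face is 16 mm higher. At the start the foot is 2 to 6.5 mm above it
- strap: Steel clamping strap hidden inside the lock ring: the ring's eccentric pulls it against a drum on the screw, which locks the screw. Origin: on the press axis, within 1 mm
- jar: Squat clear glass jar with steel screw lid, 76 mm across, 69 mm high, loose. Origin: centre of its underside
- sanding_block: Cork sanding block 100 x 60 x 35 mm, loose. Origin: centre of its underside
- ball_tray: Blue two-pocket tray 110 x 58 x 26 mm holding two white 40 mm balls, fixed. Origin: centre of its underside
- turntable: Beech turntable 230 mm across, top 62 mm above the counter, on a fixed steel bearing; leave alone. Origin: centre of the disc's underside

How it is judged (in metres and radians):
On the way, in this order (a step that is already met when the one before it is completed fails the run):
1. lock ring slackened: turned back by more than 0.7 rad, no longer clamping (value of joint lock_ring above 0.7 rad and contact force between strap and adjuster below 3 N), for 0.2 s.
2. with the lock ring still slack, pressure screw wound down until the foot presses the board with 8 to 40 N (contact force between foot and board between 8 and 40 N and contact force between strap and adjuster below 3 N), for 0.2 s.
At the end, for the whole second after the job is handed in: The foot presses the board with 8 to 40 N (20 aimed at), the lock ring clamps the screw with 8 to 40 N (some 5 to 10 N last felt at the red handle, 8 aimed at), ring and screw are at rest and the robot touches nothing (contact force between foot and board between 8 and 40 N and contact force between strap and adjuster between 8 and 40 N and velocity of joint lock_ring between -0.05 and 0.05 rad/s and angular speed of adjuster below 0.05 rad/s and contact force between the fingers and anything else below 0.5 N).
It fails at once if the board is pressed with more than 45 N (contact force between foot and board above 45 N).
It fails at once if the lock ring is overtightened: more than 70 N of clamping (contact force between strap and adjuster above 70 N).
It fails at once if a bystander (jar or sanding block) is shoved by more than 30 mm (distance of any of jar, sanding_block from where it was at the start of the episode above 0.03 m).
It fails at once if the robot touches the turntable or ball tray (contact force between any of the arm, the fingers and turntable above 1 N or contact force between any of the arm, the fingers and ball_tray above 1 N).
It also fails if it takes over 64 s, if anything falls off the work surface, if the arm or the gripper's body presses on something with over 40 N, if the wrist force passes 120 N, or if a joint passes its speed limit or range.

## Working session

There is one attempt and no reset: what is moved stays moved. The work goes in short steps, Python scripts to look and compute and a tool call to move; the robot and the scene stay as the last step left them, time stands still between calls to the robot, and variables do not carry over. Pictures are saved under pics/ and viewed, at most 10 in all, crops included, and the job is handed in when it is done.

Besides the shell and the picture viewer there is one more tool, called by a JSON object that holds its "method" and its "body", one argument or row to a line. servo_tool: Moves the arm, as the interface text tells. Scaled input: -1 to 1 covers 0.15 m each way for a shift and 360 degrees each way for a turn. Its arguments: {"type":"object","properties":{"commands":{"type":"array"},"jaw":{"type":"number"}},"required":["commands"]}

```bash
ls; mkdir -p pics
cat > h.py <<'E'
import numpy as np, cv2
from plant import env
def cal(n):
    c=env.get_calibration(n); f=192/np.tan(np.radians(c["vfov"])/2)
    return c,f
def ray(n,px,c=None):
    c0,f=cal(n); c=c or c0
    d=np.array([(px[0]-c["cx"])/f,(px[1]-c["cy"])/f]); u=d.copy()
    for _ in range(20): u=d/(1+c["k1"]*(u@u))
    R=np.array(c["R"]);t=np.array(c["t"])
    return -R.T@t, R.T@np.array([u[0],u[1],1])
def at_z(n,px,z):
    o,d=ray(n,px); return o+d*(z-o[2])/d[2]
def at_depth(n,px,dep):
    o,d=ray(n,px); return o+d*dep
def proj(n,X):
    c,f=cal(n); p=np.array(c["R"])@X+np.array(c["t"]); u=p[:2]/p[2]; u=u*(1+c["k1"]*(u@u))
    return u*f+[c["cx"],c["cy"]]
E
python3 - <<'E'
from h import *
np.set_printoptions(precision=1,suppress=True)
s=env.sense(); print(s)
ims=[]
for n in ["scene","side","wrist"]:
    im,d=env.get_image(n); ims.append(im); np.save(f"{n}_d.npy",d)
    for th in ["lock_pin","crank_pin","press","adjuster","jar","sanding_block","ball_tray","turntable"]:
        for r in env.find_in(n,th)[:2]:
            px=r["location"]; dd=d[int(px[1]),int(px[0])]
            print(n,th,np.round(px),round(r["conf"],2),at_depth(n,px,dd) if dd>0 else None, at_z(n,px,195) if 'pin' in th else '')
for n,im in zip(["scene","side","wrist"],ims): cv2.imwrite(f"pics/{n}0.png",im[:,:,::-1])
cv2.imwrite("pics/all0.png",cv2.resize(np.hstack(ims[:2]),(800,300))[:,:,::-1])
print(env.sense()["time_s"])
E
```

```text
pics
{'time_s': 0.0, 'joint_positions': array([-0.1,  0.3,  1.6, -0. ,  1.3, -0.2]), 'joint_vel': array([0., 0., 0., 0., 0., 0.]), 'joint_torque': array([ -0. , -40.6, -29.3,  -0. ,   0. ,   0. ]), 'position': array([674.3,   0.1, 229.9]), 'ee_rot': array([[-0.,  1., -0.],
       [ 1.,  0.,  0.],
       [ 0., -0., -1.]]), 'contact_force': array([ 0.1, -0.1, -0.1]), 'torque': array([0., 0., 0.]), 'grip_force': 0.0, 'gripper_width': 85.38970891289947}
scene lock_pin [265. 204.] 0.59 [593.7  61.5  36. ] [728.9 -72.6 195. ]
scene crank_pin [262. 179.] 0.63 [586.9  51.1 152.6] [627.5  11.5 195. ]
scene press [253. 203.] 0.63 [612.9 -15.   93.8] 
scene adjuster [263. 179.] 0.75 [590.8  51.7 154.5] 
scene jar [342. 188.] 0.89 [743.8 318.1  64.7] 
scene sanding_block [121. 258.] 0.58 [ 506.4 -486.1   61.1] 
scene sanding_block [329. 171.] 0.57 [615.4 400.9  30.9] 
scene ball_tray [305. 157.] 0.67 [485.6 396.8  36.8] 
scene ball_tray [261. 188.] 0.46 [596.4  40.4 123.5] 
scene turntable [123. 259.] 0.8 [ 511.  -479.5   57.9] 
side lock_pin [255. 233.] 0.65 [558.7 151.  153.1] [556.1 181.9 195. ]
side crank_pin [254. 211.] 0.75 [571.9  71.2 157.3] [569.1 102.1 195. ]
side adjuster [256. 211.] 0.67 [563.3  70.6 159.1] 
side jar [194. 304.] 0.9 [716.3 354.3  67.7] 
side jar [256. 243.] 0.37 [556.9 147.6  98.1] 
side sanding_block [227. 336.] 0.75 [611.3 428.5  35.5] 
side ball_tray [289. 344.] 0.91 [437.9 427.1  19.8] 
side turntable [288. 135.] 0.6 [ 480.2 -406.3   62.9] 
wrist lock_pin [102.  20.] 0.74 [561.5 122.1 115.6] [596.2 108.2 195. ]
wrist press [137. 117.] 0.86 [590.2  56.5 145.7] 
wrist adjuster [106. 104.] 0.76 [574.7  65.9 156.2] 
1.35
```

View pics/scene0.png

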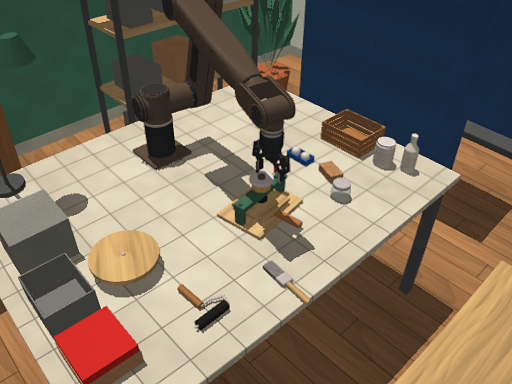

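View pics/side0.png

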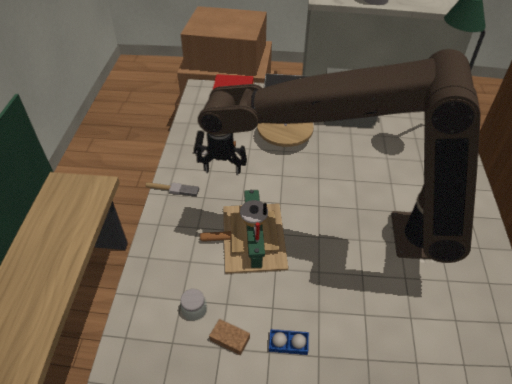

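The scene view shows the press in mid-table. The side view shows the handwheel at about (253,211) and the red pin at about (257,230), with the jar and block well to +y. I'll enlarge the near views.

Run:
```python
import cv2,numpy as np
a=cv2.imread("pics/side0.png")[170:290,195:315]; b=cv2.imread("pics/wrist0.png")
cv2.imwrite("pics/c1.png",np.hstack([cv2.resize(a,(400,400),interpolation=cv2.INTER_CUBIC),cv2.resize(b[0:200,0:200],(400,400),interpolation=cv2.INTER_CUBIC)]))
```

```text
(no output)
```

View pics/c1.png

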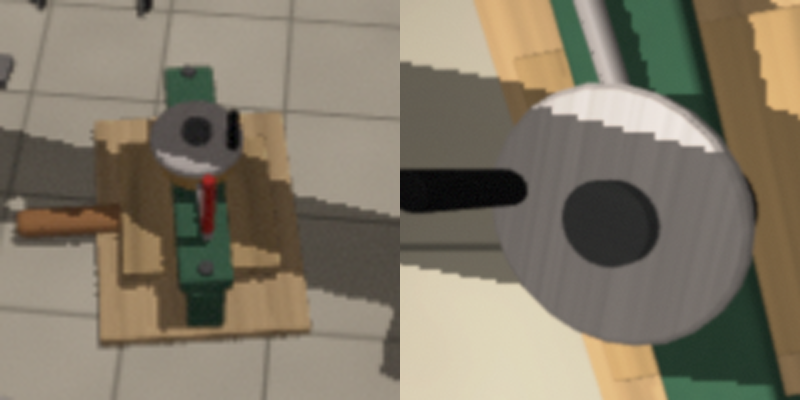

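The left crop shows the crank pin (black) at side pixel (265,204), its base at (265,214), and the red pin tip at (258,224). The wrist crop on the right shows the hub at about (105,111) and the crank pin at the left edge.

Run:
```python
from h import *
np.set_printoptions(precision=1,suppress=True)
print("side hub",at_z("side",(254.1,209.3),157),"wrist hub",at_z("wrist",(105,111),157))
print("crank tip",at_z("side",(264.9,204.2),195),"base",at_z("side",(264.9,213),150), "wrist crank base",at_z("wrist",(60,94),150))
print("red tip",at_z("side",(257.7,224),195))
print("columns bolts",at_z("side",(188/3.333+195,71/3.333+170),103),at_z("side",(205/3.333+195,267/3.333+170),103))
print("beam edges wrist L",at_z("wrist",(77,1),100), "R",at_z("wrist",(145,1),100),"R2",at_z("wrist",(188,170),100))
```

```text
side hub [570.7  64.  157. ] wrist hub [573.9  61.7 157. ]
crank tip [537.4  72.5 195. ] base [536.7  69.8 150. ] wrist crank base [542.5  72.2 150. ]
red tip [552.4 149.4 195. ]
columns bolts [591.1 -58.1 103. ] [552.7 177.7 103. ]
beam edges wrist L [537.7 137.8 100. ] R [588.6 137.6 100. ] R2 [612.1   7.8 100. ]
```

{"method": "servo_tool", "body": {
  "commands": [
    {"dp":[0.33,-0.27,0]},
    {"dp":[0.67,-0.53,0]},
    {"dp":[1.0,-0.8,0]},
    {"dp":[1.0,-0.8,0]},
    {"dp":[1.0,-0.8,0]}
  ],
  "jaw": 0.0
}}

```text
validation failed for argument at $.co...
```

Run:
```python
from h import *
np.set_printoptions(precision=1,suppress=True)
s=env.sense(); print(s["time_s"],s["position"],s["gripper_width"],s["contact_force"])
im,d=env.get_image("wrist"); cv2.imwrite("pics/w1.png",im[:,:,::-1])
c=env.get_calibration("wrist"); print("cam",-np.array(c["R"]).T@np.array(c["t"]),np.array(c["R"]))
for th in ["lock_pin","crank_pin","adjuster"]:
    for r in env.find_in("wrist",th)[:2]: print(th,np.round(r["location"]),round(r["conf"],2))
```

```text
1.35 [675.    0.  231.4] 85.16044678248619 [0.2 0.6 0.2]
cam [674.2  77.2 373.1] [[ 1.  -0.  -0. ]
 [-0.  -1.   0.3]
 [-0.  -0.3 -1. ]]
lock_pin [105.  23.] 0.9
crank_pin [109. 101.] 0.61
adjuster [106. 104.] 0.86
```

View pics/w1.png

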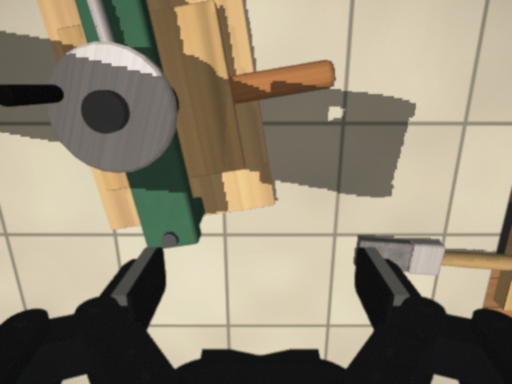

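The move was refused, probably because "yaw" is missing. The picture is the same view, with the fingers at the bottom, so the wrist camera does see the grasp area.

{"method": "servo_tool", "body": {
  "commands": [
    {"dp":[0.3,-0.27,0],"yaw":0},
    {"dp":[0.6,-0.53,0],"yaw":0},
    {"dp":[0.8,-0.8,0],"yaw":0},
    {"dp":[0.8,-0.8,0],"yaw":0},
    {"dp":[0.8,-0.8,0],"yaw":0}
  ],
  "jaw": 0.0
}}

```text
time_s: 2.05
position: [553.4, 121.7, 231.6]
ee_rot: [[-0.003, 1.0, 0.0], [1.0, 0.003, 0.0], [0.0, 0.0, -1.0]]
contact_force: [0.8, 0.5, -0.3]
gripper_width: 42.8
grip_force: 0.0
```

Run:
```python
from h import *
np.set_printoptions(precision=1,suppress=True)
s=env.sense(); print(s["time_s"],s["position"],s["gripper_width"],s["contact_force"])
im,d=env.get_image("wrist"); cv2.imwrite("pics/w2.png",im[:,:,::-1])
for th in ["lock_pin","crank_pin","adjuster"]:
    for r in env.find_in("wrist",th)[:2]: print(th,np.round(r["location"]),round(r["conf"],2),at_z("wrist",r["location"],170))
```

```text
2.05 [553.4 121.7 231.6] 42.76691956629352 [ 0.8  0.5 -0.3]
lock_pin [268. 179.] 0.76 [560.1 139.2 170. ]
crank_pin [274. 265.] 0.35 [565.5  75.4 170. ]
adjuster [274. 262.] 0.61 [565.4  78.1 170. ]
```

View pics/w2.png

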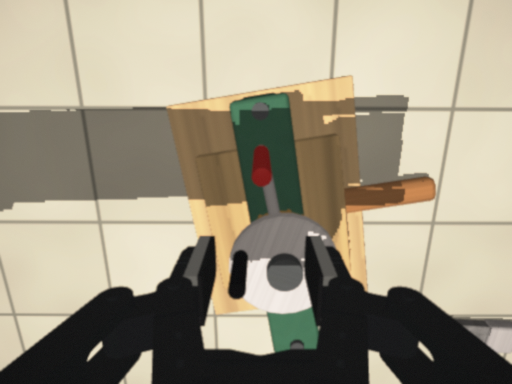

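Wrist view: red pin with its tip disc at about (262,177), crank pin tip at about (237,291) and base at (240,256), hub at (284,272).

Run:
```python
from h import *
np.set_printoptions(precision=1,suppress=True)
for n,p,z in [("red tip",(261.5,177),195),("crank tip",(237,291),195),("crank base",(240,254),147),("hub",(284.5,272),157),("red base",(262,150),125),("beam bolt",(261,110),103),("bolt2",(297,346),103)]: print(n,at_z("wrist",p,z))
im=cv2.imread("pics/w2.png").astype(int)
m=(im[:,:,2]>90)&(im[:,:,1]<40)&(im[:,:,0]<50); y,x=np.nonzero(m[120:220,200:320]); print("red",x.min()+200,x.max()+200,y.min()+120,y.max()+120)
```

```text
red tip [556.3 146.8 195. ]
crank tip [540.7  71.6 195. ]
crank base [539.9  71.5 147. ]
hub [573.9  61.7 157. ]
red base [557.1 148.9 125. ]
beam bolt [556.4 177.3 103. ]
bolt2 [593.2 -58.7 103. ]
red 252 270 146 185
```

{"method": "servo_tool", "body": {
  "commands": [
    {"dp":[0.197,0.007,0.0],"yaw":0},
    {"dp":[0.197,0.007,0.15],"yaw":0},
    {"dp":[0.197,0.007,0.32],"yaw":0},
    {"dp":[0.197,0.007,0.487],"yaw":0},
    {"dp":[0.197,0.007,0.487],"yaw":0}
  ]
}}

```text
time_s: 2.75
position: [554.3, 148.2, 153.7]
ee_rot: [[0.002, 1.0, -0.009], [1.0, -0.002, -0.001], [-0.001, -0.009, -1.0]]
contact_force: [-0.8, -0.3, -0.5]
gripper_width: 43.1
grip_force: 0.0
```

{"method": "servo_tool", "body": {
  "commands": [
    {"dp":[0,0,0],"yaw":0},
    {"dp":[0,0,0],"yaw":0},
    {"dp":[0,0,0],"yaw":0},
    {"dp":[0,0,0],"yaw":0},
    {"dp":[0,0,0],"yaw":0}
  ],
  "jaw": -1
}}

```text
time_s: 3.25
position: [555.6, 149.4, 159.8]
ee_rot: [[-0.0, 1.0, -0.002], [1.0, 0.0, -0.001], [-0.001, -0.002, -1.0]]
contact_force: [-4.6, -1.1, 2.0]
gripper_width: 10.4
grip_force: 58.4
```

Run:
```python
from h import *
np.set_printoptions(precision=3,suppress=True)
s=env.sense(); print(s["time_s"],s["position"],s["gripper_width"],s["contact_force"])
A=np.array([574,62]); P0=np.array([556.0,149.5]);
d=P0-A; 
for a in np.arange(.05,1.3,.05):
    R=np.array([[np.cos(a),-np.sin(a)],[np.sin(a),np.cos(a)]]); q=R@d-d; print(round(a,2),[q[1]/150,q[0]/150],q)
```

```text
3.25 [555.568 149.371 159.807] 10.375805395714025 [-4.648 -1.128  2.038]
0.05 [np.float64(-0.006726515082084461), np.float64(-0.029004546655291653)] [-4.351 -1.009]
0.1 [np.float64(-0.014894246918770952), np.float64(-0.057636659544012855)] [-8.645 -2.234]
0.15 [np.float64(-0.024482780434140542), np.float64(-0.08582477329525796)] [-12.874  -3.672]
0.2 [np.float64(-0.03546814928801647), np.float64(-0.11349843230473472)] [-17.025  -5.32 ]
0.25 [np.float64(-0.04782289577933331), np.float64(-0.1405884668370824)] [-21.088  -7.173]
0.3 [np.float64(-0.061516139476090644), np.float64(-0.16702716591418745)] [-25.054  -9.227]
0.35 [np.float64(-0.07651365440034984), np.float64(-0.19274844655736545)] [-28.912 -11.477]
0.4 [np.float64(-0.09277795457535509), np.float64(-0.21768801896039236)] [-32.653 -13.917]
0.45 [np.float64(-0.11026838772095279), np.float64(-0.24178354718053888)] [-36.268 -16.54 ]
0.5 [np.float64(-0.12894123686312023), np.float64(-0.26497480494596315)] [-39.746 -19.341]
0.55 [np.float64(-0.14874982960363411), np.float64(-0.2872038261900252)] [-43.081 -22.312]
0.6 [np.float64(-0.1
[... 543 characters left out ...]
1472674766407716), np.float64(-0.41153389347517844)] [-61.73  -47.209]
0.95 [np.float64(-0.34162805838745947), np.float64(-0.4242943485294674)] [-63.644 -51.244]
1.0 [np.float64(-0.3691335064205327), np.float64(-0.4356943511754498)] [-65.354 -55.37 ]
1.05 [np.float64(-0.39717434246777467), np.float64(-0.4457054073435171)] [-66.856 -59.576]
1.1 [np.float64(-0.42568047904245215), np.float64(-0.4543024946069066)] [-68.145 -63.852]
1.15 [np.float64(-0.45458066564883753), np.float64(-0.4614641247247362)] [-69.22  -68.187]
1.2 [np.float64(-0.483802666871341), np.float64(-0.4671723973514163)] [-70.076 -72.57 ]
1.25 [np.float64(-0.5132734429254304), np.float64(-0.4714130447781908)] [-70.712 -76.991]
```

{"method": "servo_tool", "body": {
  "commands": [
    {"dp":[-0.007,-0.029,0],"yaw":0},
    {"dp":[-0.015,-0.058,0],"yaw":0},
    {"dp":[-0.0245,-0.086,0],"yaw":0},
    {"dp":[-0.0355,-0.1135,0],"yaw":0},
    {"dp":[-0.048,-0.1405,0],"yaw":0},
    {"dp":[-0.0615,-0.167,0],"yaw":0},
    {"dp":[-0.0765,-0.193,0],"yaw":0},
    {"dp":[-0.093,-0.2175,0],"yaw":0}
  ]
}}

```text
time_s: 4.05
position: [523.4, 136.2, 159.8]
ee_rot: [[0.0, 1.0, 0.001], [1.0, -0.0, 0.002], [0.002, 0.001, -1.0]]
contact_force: [-0.6, 4.7, 6.9]
gripper_width: 10.5
grip_force: 59.3
```

{"method": "servo_tool", "body": {
  "commands": [
    {"dp":[-0.036,-0.047,0],"yaw":0},
    {"dp":[-0.077,-0.091,0],"yaw":0},
    {"dp":[-0.122,-0.13,0],"yaw":0},
    {"dp":[-0.17,-0.164,0],"yaw":0},
    {"dp":[-0.222,-0.194,0],"yaw":0},
    {"dp":[-0.276,-0.218,0],"yaw":0},
    {"dp":[-0.333,-0.2365,0],"yaw":0},
    {"dp":[-0.333,-0.2365,0],"yaw":0}
  ]
}}

```text
time_s: 4.85
position: [486.0, 85.1, 159.7]
ee_rot: [[0.0, 1.0, -0.005], [1.0, -0.0, -0.001], [-0.001, -0.005, -1.0]]
contact_force: [-6.5, 0.1, 10.9]
gripper_width: 10.1
grip_force: 60.0
```

{"method": "servo_tool", "body": {
  "commands": [
    {"dp":[0,0,0],"yaw":0},
    {"dp":[0,0,0],"yaw":0},
    {"dp":[0,0,0],"yaw":0}
  ],
  "jaw": -0.1
}}

```text
time_s: 5.15
position: [486.9, 85.4, 157.3]
ee_rot: [[-0.0, 1.0, -0.003], [1.0, 0.0, -0.001], [-0.001, -0.003, -1.0]]
contact_force: [0.2, 0.1, 0.4]
gripper_width: 38.4
grip_force: 0.0
```

{"method": "servo_tool", "body": {
  "commands": [
    {"dp":[0,0,-0.25],"yaw":0},
    {"dp":[0,0,-0.5],"yaw":0},
    {"dp":[-0.1,0.15,-0.5],"yaw":0},
    {"dp":[-0.323,0.337,-0.5],"yaw":0},
    {"dp":[-0.323,0.337,-0.5],"yaw":0},
    {"dp":[-0.323,0.337,-0.5],"yaw":0}
  ],
  "jaw": -0.1
}}

```text
time_s: 5.75
position: [538.1, 36.8, 232.1]
ee_rot: [[0.001, 1.0, -0.003], [1.0, -0.001, 0.0], [0.0, -0.003, -1.0]]
contact_force: [-0.3, 0.4, 0.2]
gripper_width: 38.5
grip_force: 0.0
```

Run:
```python
from h import *
np.set_printoptions(precision=1,suppress=True)
s=env.sense(); print(s["time_s"],s["position"],s["gripper_width"],s["contact_force"])
im,d=env.get_image("wrist"); cv2.imwrite("pics/w3.png",im[:,:,::-1])
```

```text
5.75 [538.1  36.8 232.1] 38.48803118246788 [-0.3  0.4  0.2]
```

View pics/w3.png

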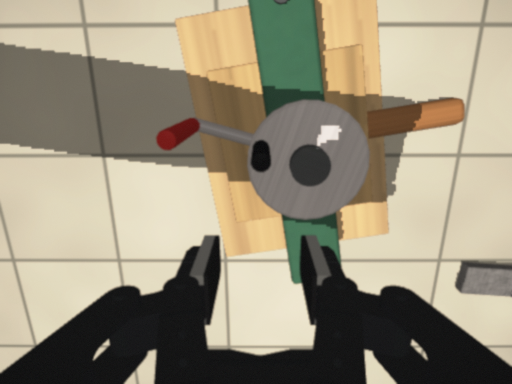

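The ring has turned: the red tip is now at about (168,140). The crank tip is at about (261,163) and the hub at (310,165).

Run:
```python
from h import *
np.set_printoptions(precision=1,suppress=True)
for n,p,z in [("red tip",(167,141),195),("crank tip",(261,163),195),("crank base",(260,146),147),("hub",(310,165),157)]: print(n,at_z("wrist",p,z))
```

```text
red tip [485.6  85.5 195. ]
crank tip [537.4  73.1 195. ]
crank base [536.7  74.2 147. ]
hub [570.7  62.9 157. ]
```

{"method": "servo_tool", "body": {
  "commands": [
    {"dp":[0.235,0,0],"yaw":0},
    {"dp":[0.235,0,0.1],"yaw":0},
    {"dp":[0.235,0,0.22],"yaw":0},
    {"dp":[0.235,0,0.34],"yaw":0},
    {"dp":[0.235,0,0.41],"yaw":0},
    {"dp":[0.235,0,0.435],"yaw":0},
    {"dp":[0.235,0,0.435],"yaw":0}
  ]
}}

```text
time_s: 6.5
position: [537.9, 72.6, 167.4]
ee_rot: [[-0.0, 1.0, -0.001], [1.0, 0.0, -0.0], [-0.0, -0.001, -1.0]]
contact_force: [-0.7, -0.4, -0.2]
gripper_width: 38.6
grip_force: 0.0
```

{"method": "servo_tool", "body": {
  "commands": [
    {"dp":[0,0,0],"yaw":0},
    {"dp":[0,0,0],"yaw":0},
    {"dp":[0,0,0],"yaw":0},
    {"dp":[0,0,0],"yaw":0},
    {"dp":[0,0,0],"yaw":0}
  ],
  "jaw": -1
}}

```text
time_s: 7.0
position: [538.6, 72.5, 169.2]
ee_rot: [[-0.0, 1.0, 0.0], [1.0, 0.0, 0.0], [0.0, 0.0, -1.0]]
contact_force: [-3.3, -0.2, 5.7]
gripper_width: 9.9
grip_force: 58.5
```

Run:
```python
from h import *
np.set_printoptions(precision=3,suppress=True)
s=env.sense(); print(s["time_s"],s["position"],s["gripper_width"],s["contact_force"])
d=np.array([-34.4,10.5])
print([[float(round(v,4)) for v in (a,q[1]/150,q[0]/150)] for a in np.arange(.1,4.3,.1) for q in [np.array([[np.cos(a),np.sin(a)],[-np.sin(a),np.cos(a)]])@d-d]])
```

```text
7.0 [538.568  72.533 169.241] 9.933016105171019 [-3.286 -0.207  5.695]
[[0.1, 0.0225, 0.0081], [0.2, 0.0442, 0.0185], [0.3, 0.0646, 0.0309], [0.4, 0.0838, 0.0454], [0.5, 0.1014, 0.0616], [0.6, 0.1173, 0.0796], [0.7, 0.1313, 0.099], [0.8, 0.1433, 0.1198], [0.9, 0.1532, 0.1416], [1.0, 0.1608, 0.1643], [1.1, 0.1661, 0.1877], [1.2, 0.1691, 0.2115], [1.3, 0.1697, 0.2354], [1.4, 0.1679, 0.2593], [1.5, 0.1637, 0.2829], [1.6, 0.1572, 0.306], [1.7, 0.1484, 0.3283], [1.8, 0.1374, 0.3496], [1.9, 0.1244, 0.3697], [2.0, 0.1094, 0.3884], [2.1, 0.0926, 0.4055], [2.2, 0.0742, 0.4209], [2.3, 0.0544, 0.4343], [2.4, 0.0333, 0.4457], [2.5, 0.0112, 0.455], [2.6, -0.0118, 0.4619], [2.7, -0.0353, 0.4666], [2.8, -0.0591, 0.4689], [2.9, -0.0831, 0.4688], [3.0, -0.1069, 0.4663], [3.1, -0.1304, 0.4614], [3.2, -0.1533, 0.4542], [3.3, -0.1753, 0.4448], [3.4, -0.1963, 0.4332], [3.5, -0.216, 0.4195], [3.6, -0.2343, 0.404], [3.7, -0.2509, 0.3867], [3.8, -0.2657, 0.3679], [3.9, -0.2785, 0.3477], [4.0, -0.2893, 0.3263], [4.1, -0.2979, 0.3039], [4.2, -0.3042, 0.2808]]
```

{"method": "servo_tool", "body": {
  "commands": [
    {"dp":[0.0225,0.008,0],"yaw":0},
    {"dp":[0.044,0.0185,0],"yaw":0},
    {"dp":[0.0645,0.031,0],"yaw":0},
    {"dp":[0.084,0.0455,0],"yaw":0},
    {"dp":[0.1015,0.0615,0],"yaw":0},
    {"dp":[0.117,0.0795,0],"yaw":0},
    {"dp":[0.1315,0.099,0],"yaw":0},
    {"dp":[0.1435,0.12,0],"yaw":0}
  ]
}}

```text
time_s: 7.8
position: [557.5, 93.7, 169.2]
ee_rot: [[-0.0, 1.0, 0.003], [1.0, 0.0, -0.001], [-0.001, 0.003, -1.0]]
contact_force: [-1.0, -1.7, 5.4]
gripper_width: 9.9
grip_force: 58.7
```

{"method": "servo_tool", "body": {
  "commands": [
    {"dp":[0.0055,0.011,0],"yaw":0},
    {"dp":[0.01,0.022,0],"yaw":0},
    {"dp":[0.014,0.033,0],"yaw":0},
    {"dp":[0.0175,0.0445,0],"yaw":0},
    {"dp":[0.0205,0.056,0],"yaw":0},
    {"dp":[0.023,0.068,0],"yaw":0}
  ]
}}

```text
time_s: 8.4
position: [567.7, 96.7, 169.3]
ee_rot: [[-0.0, 1.0, 0.003], [1.0, 0.0, -0.002], [-0.002, 0.003, -1.0]]
contact_force: [-0.8, -3.3, 6.1]
gripper_width: 9.7
grip_force: 58.7
```

{"method": "servo_tool", "body": {
  "commands": [
    {"dp":[0.0,0.012,0],"yaw":0},
    {"dp":[0.0005,0.024,0],"yaw":0},
    {"dp":[0.001,0.036,0],"yaw":0},
    {"dp":[0.0005,0.048,0],"yaw":0},
    {"dp":[-0.0005,0.06,0],"yaw":0},
    {"dp":[-0.0015,0.0715,0],"yaw":0}
  ]
}}

```text
time_s: 9.0
position: [578.2, 96.5, 169.2]
ee_rot: [[-0.0, 1.0, 0.002], [1.0, 0.0, -0.002], [-0.002, 0.002, -1.0]]
contact_force: [-1.9, -2.9, 5.1]
gripper_width: 10.1
grip_force: 58.8
```

{"method": "servo_tool", "body": {
  "commands": [
    {"dp":[-0.003,0.012,0],"yaw":0},
    {"dp":[-0.0055,0.0235,0],"yaw":0},
    {"dp":[-0.0085,0.035,0],"yaw":0},
    {"dp":[-0.012,0.0465,0],"yaw":0},
    {"dp":[-0.016,0.058,0],"yaw":0},
    {"dp":[-0.0205,0.069,0],"yaw":0}
  ]
}}

```text
time_s: 9.6
position: [588.3, 93.4, 169.2]
ee_rot: [[-0.0, 1.0, 0.001], [1.0, 0.0, -0.002], [-0.002, 0.001, -1.0]]
contact_force: [-3.1, -2.0, 6.0]
gripper_width: 9.7
grip_force: 58.8
```

{"method": "servo_tool", "body": {
  "commands": [
    {"dp":[-0.0055,0.0105,0],"yaw":0},
    {"dp":[-0.0115,0.021,0],"yaw":0},
    {"dp":[-0.018,0.031,0],"yaw":0},
    {"dp":[-0.0245,0.041,0],"yaw":0},
    {"dp":[-0.032,0.0505,0],"yaw":0},
    {"dp":[-0.0395,0.0595,0],"yaw":0}
  ]
}}

```text
time_s: 10.2
position: [596.5, 87.9, 169.2]
ee_rot: [[-0.0, 1.0, -0.001], [1.0, 0.0, -0.001], [-0.001, -0.001, -1.0]]
contact_force: [-5.5, -0.4, 7.9]
gripper_width: 9.9
grip_force: 58.9
```

{"method": "servo_tool", "body": {
  "commands": [
    {"dp":[-0.009,0.008,0],"yaw":0},
    {"dp":[-0.018,0.016,0],"yaw":0},
    {"dp":[-0.0275,0.0235,0],"yaw":0}
  ]
}}

```text
time_s: 10.5
position: [599.9, 84.5, 169.2]
ee_rot: [[0.0, 1.0, -0.001], [1.0, -0.0, 0.001], [0.001, -0.001, -1.0]]
contact_force: [-4.7, 0.9, 8.2]
gripper_width: 9.7
grip_force: 58.9
```

{"method": "servo_tool", "body": {
  "commands": [
    {"dp":[-0.01,0.007,0],"yaw":0},
    {"dp":[-0.02,0.014,0],"yaw":0},
    {"dp":[-0.03,0.0205,0],"yaw":0}
  ]
}}

```text
time_s: 10.8
position: [602.8, 80.6, 169.2]
ee_rot: [[0.0, 1.0, -0.002], [1.0, -0.0, 0.002], [0.002, -0.002, -1.0]]
contact_force: [-5.2, 2.9, 7.6]
gripper_width: 9.8
grip_force: 58.9
```

{"method": "servo_tool", "body": {
  "commands": [
    {"dp":[-0.0105,0.006,0],"yaw":0},
    {"dp":[-0.0215,0.0115,0],"yaw":0}
  ]
}}

```text
time_s: 11.0
position: [604.4, 77.8, 169.2]
ee_rot: [[0.0, 1.0, -0.002], [1.0, -0.0, 0.003], [0.003, -0.002, -1.0]]
contact_force: [-5.3, 3.8, 9.0]
gripper_width: 9.8
grip_force: 58.9
```

{"method": "servo_tool", "body": {
  "commands": [
    {"dp":[-0.0115,0.0045,0],"yaw":0},
    {"dp":[-0.0225,0.009,0],"yaw":0}
  ]
}}

```text
time_s: 11.2
position: [605.8, 74.9, 169.3]
ee_rot: [[0.0, 1.0, -0.002], [1.0, -0.0, 0.004], [0.004, -0.002, -1.0]]
contact_force: [-5.0, 4.2, 7.9]
gripper_width: 9.8
grip_force: 58.9
```

{"method": "servo_tool", "body": {
  "commands": [
    {"dp":[-0.0078,0.0025,0],"yaw":0},
    {"dp":[-0.0155,0.005,0],"yaw":0},
    {"dp":[-0.0235,0.007,0],"yaw":0}
  ]
}}

```text
time_s: 11.5
position: [606.9, 71.8, 169.3]
ee_rot: [[0.0, 1.0, -0.001], [1.0, -0.0, 0.005], [0.005, -0.001, -1.0]]
contact_force: [-4.6, 6.5, 8.4]
gripper_width: 10.0
grip_force: 58.9
```

{"method": "servo_tool", "body": {
  "commands": [
    {"dp":[-0.0065,0.0015,0],"yaw":0},
    {"dp":[-0.013,0.0025,0],"yaw":0},
    {"dp":[-0.0185,0.0035,0],"yaw":0}
  ]
}}

```text
time_s: 11.8
position: [607.6, 69.4, 169.3]
ee_rot: [[0.0, 1.0, -0.001], [1.0, -0.0, 0.006], [0.006, -0.001, -1.0]]
contact_force: [-4.9, 6.4, 8.4]
gripper_width: 10.0
grip_force: 58.9
```

{"method": "servo_tool", "body": {
  "commands": [
    {"dp":[-0.01,0.001,0],"yaw":0},
    {"dp":[-0.02,0.002,0],"yaw":0}
  ]
}}

```text
time_s: 12.0
position: [608.1, 66.8, 169.3]
ee_rot: [[0.0, 1.0, -0.0], [1.0, -0.0, 0.007], [0.007, -0.0, -1.0]]
contact_force: [-3.0, 8.4, 7.1]
gripper_width: 9.7
grip_force: 58.9
```

{"method": "servo_tool", "body": {
  "commands": [
    {"dp":[0,0,0],"yaw":0},
    {"dp":[0,0,0],"yaw":0},
    {"dp":[0,0,0],"yaw":0},
    {"dp":[0,0,0],"yaw":0}
  ]
}}

```text
time_s: 12.4
position: [608.2, 66.2, 169.3]
ee_rot: [[0.0, 1.0, 0.0], [1.0, -0.0, 0.005], [0.005, 0.0, -1.0]]
contact_force: [-3.9, 5.4, 7.8]
gripper_width: 9.8
grip_force: 58.9
```

{"method": "servo_tool", "body": {
  "commands": [
    {"dp":[0,0,0],"yaw":0},
    {"dp":[0,0,0],"yaw":0},
    {"dp":[0,0,0],"yaw":0}
  ],
  "jaw": -0.1
}}

```text
time_s: 12.7
position: [608.2, 63.4, 167.3]
ee_rot: [[0.0, 1.0, -0.0], [1.0, -0.0, -0.0], [-0.0, -0.0, -1.0]]
contact_force: [-0.6, -0.8, 0.4]
gripper_width: 38.6
grip_force: 0.0
```

{"method": "servo_tool", "body": {
  "commands": [
    {"dp":[0,0,-0.2],"yaw":0},
    {"dp":[0,0,-0.43],"yaw":0},
    {"dp":[0,-0.2,-0.43],"yaw":0},
    {"dp":[0.06,-0.5,-0.43],"yaw":0},
    {"dp":[0.12,-0.8,-0.43],"yaw":0},
    {"dp":[0.12,-0.8,-0.43],"yaw":0},
    {"dp":[0.12,-0.8,-0.43],"yaw":0}
  ]
}}

```text
time_s: 13.4
position: [487.8, 81.6, 232.4]
ee_rot: [[-0.0, 1.0, 0.001], [1.0, 0.0, -0.0], [-0.0, 0.001, -1.0]]
contact_force: [0.3, -0.3, 0.5]
gripper_width: 38.0
grip_force: 0.0
```

Run:
```python
from h import *
np.set_printoptions(precision=1,suppress=True)
s=env.sense(); print(s["time_s"],s["position"],s["gripper_width"],s["contact_force"])
im,d=env.get_image("wrist"); cv2.imwrite("pics/w4.png",im[:,:,::-1])
```

```text
13.4 [487.8  81.6 232.4] 38.03811839529018 [ 0.3 -0.3  0.5]
```

View pics/w4.png

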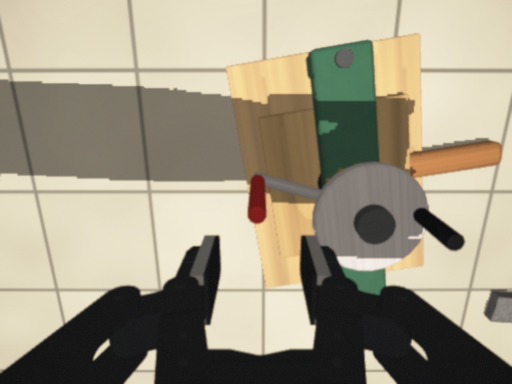

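The wheel pin is now at right, tip about (456,243). The red pin tip is at about (258,214), unchanged. Next I re-grasp the red pin.

{"method": "servo_tool", "body": {
  "commands": [
    {"dp":[0.026,-0.009,0],"yaw":0},
    {"dp":[0.026,-0.009,0.12],"yaw":0},
    {"dp":[0.026,-0.009,0.27],"yaw":0},
    {"dp":[0.026,-0.009,0.4],"yaw":0},
    {"dp":[0.026,-0.009,0.49],"yaw":0},
    {"dp":[0.026,-0.009,0.49],"yaw":0}
  ]
}}

```text
time_s: 14.05
position: [486.3, 85.5, 156.8]
ee_rot: [[0.0, 1.0, -0.005], [1.0, -0.0, 0.0], [0.0, -0.005, -1.0]]
contact_force: [-0.5, -0.0, -0.6]
gripper_width: 38.5
grip_force: 0.0
```

{"method": "servo_tool", "body": {
  "commands": [
    {"dp":[0,0,0],"yaw":0},
    {"dp":[0,0,0],"yaw":0},
    {"dp":[0,0,0],"yaw":0},
    {"dp":[0,0,0],"yaw":0},
    {"dp":[0,0,0],"yaw":0}
  ],
  "jaw": -1
}}

```text
time_s: 14.55
position: [486.3, 85.9, 160.3]
ee_rot: [[-0.0, 1.0, -0.002], [1.0, 0.0, 0.0], [0.0, -0.002, -1.0]]
contact_force: [-5.1, 0.6, 3.8]
gripper_width: 9.8
grip_force: 58.5
```

Run:
```python
from h import *
np.set_printoptions(precision=3,suppress=True)
s=env.sense(); print(s["time_s"],s["position"],s["gripper_width"],s["contact_force"])
d=np.array([486.3,85.5])-[573.3,62]; print(np.hypot(*d))
print([[float(round(v,4)) for v in (a,q[1]/150,q[0]/150)] for a in np.arange(.05,1,.05) for q in [np.array([[np.cos(a),np.sin(a)],[-np.sin(a),np.cos(a)]])@d-d]])
```

```text
14.55 [486.303  85.911 160.264] 9.838235309598685 [-5.064  0.637  3.8  ]
90.11797822854211
[[0.05, 0.0288, 0.0086], [0.1, 0.0571, 0.0185], [0.15, 0.0849, 0.0299], [0.2, 0.1121, 0.0427], [0.25, 0.1386, 0.0568], [0.3, 0.1644, 0.0722], [0.35, 0.1894, 0.0889], [0.4, 0.2135, 0.1068], [0.45, 0.2367, 0.1259], [0.5, 0.2589, 0.1461], [0.55, 0.2801, 0.1674], [0.6, 0.3001, 0.1898], [0.65, 0.3191, 0.2131], [0.7, 0.3368, 0.2373], [0.75, 0.3533, 0.2624], [0.8, 0.3686, 0.2883], [0.85, 0.3825, 0.3149], [0.9, 0.395, 0.3422], [0.95, 0.4062, 0.3701]]
```

{"method": "servo_tool", "body": {
  "commands": [
    {"dp":[0.029,0.0085,0],"yaw":0},
    {"dp":[0.057,0.0185,0],"yaw":0},
    {"dp":[0.085,0.03,0],"yaw":0},
    {"dp":[0.112,0.0425,0],"yaw":0},
    {"dp":[0.1385,0.057,0],"yaw":0},
    {"dp":[0.1645,0.072,0],"yaw":0}
  ]
}}

```text
time_s: 15.15
position: [498.0, 110.9, 160.2]
ee_rot: [[-0.0, 1.0, 0.001], [1.0, 0.0, 0.001], [0.001, 0.001, -1.0]]
contact_force: [-4.2, 1.3, 5.0]
gripper_width: 10.7
grip_force: 58.7
```

{"method": "servo_tool", "body": {
  "commands": [
    {"dp":[0.026,0.015,0],"yaw":0},
    {"dp":[0.051,0.0325,0],"yaw":0},
    {"dp":[0.074,0.0515,0],"yaw":0},
    {"dp":[0.0965,0.0715,0],"yaw":0}
  ]
}}

```text
time_s: 15.55
position: [509.5, 124.9, 160.1]
ee_rot: [[-0.0, 1.0, 0.002], [1.0, 0.0, -0.0], [-0.0, 0.002, -1.0]]
contact_force: [-3.9, 1.0, 5.2]
gripper_width: 10.2
grip_force: 58.7
```

{"method": "servo_tool", "body": {
  "commands": [
    {"dp":[0.021,0.0205,0],"yaw":0},
    {"dp":[0.0415,0.0425,0],"yaw":0},
    {"dp":[0.0605,0.0655,0],"yaw":0}
  ]
}}

```text
time_s: 15.85
position: [519.2, 133.4, 160.0]
ee_rot: [[-0.001, 1.0, 0.002], [1.0, 0.001, -0.002], [-0.002, 0.002, -1.0]]
contact_force: [-3.6, -2.4, 5.3]
gripper_width: 10.1
grip_force: 58.7
```

{"method": "servo_tool", "body": {
  "commands": [
    {"dp":[0.0177,0.0242,0],"yaw":0},
    {"dp":[0.034,0.049,0],"yaw":0}
  ]
}}

```text
time_s: 16.05
position: [526.1, 138.1, 159.9]
ee_rot: [[-0.001, 1.0, 0.0], [1.0, 0.001, -0.003], [-0.003, 0.0, -1.0]]
contact_force: [-5.2, -3.4, 6.1]
gripper_width: 10.4
grip_force: 58.8
```

{"method": "servo_tool", "body": {
  "commands": [
    {"dp":[0.015,0.026,0],"yaw":0},
    {"dp":[0.029,0.0525,0],"yaw":0}
  ]
}}

```text
time_s: 16.25
position: [533.3, 142.1, 159.8]
ee_rot: [[-0.001, 1.0, -0.002], [1.0, 0.001, -0.004], [-0.004, -0.002, -1.0]]
contact_force: [-8.1, -4.2, 8.4]
gripper_width: 10.2
grip_force: 58.9
```

{"method": "servo_tool", "body": {
  "commands": [
    {"dp":[-0.007,-0.014,0],"yaw":0},
    {"dp":[-0.007,-0.014,0],"yaw":0},
    {"dp":[-0.007,-0.014,0],"yaw":0}
  ]
}}

```text
time_s: 16.55
position: [533.3, 141.8, 160.1]
ee_rot: [[-0.0, 1.0, 0.005], [1.0, 0.0, -0.001], [-0.001, 0.005, -1.0]]
contact_force: [2.8, -1.0, 3.7]
gripper_width: 10.0
grip_force: 58.6
```

{"method": "servo_tool", "body": {
  "commands": [
    {"dp":[0,0,0],"yaw":0},
    {"dp":[0,0,0],"yaw":0},
    {"dp":[0,0,0],"yaw":0}
  ],
  "jaw": -0.1
}}

```text
time_s: 16.85
position: [530.6, 142.4, 158.0]
ee_rot: [[-0.0, 1.0, -0.002], [1.0, 0.0, 0.0], [0.0, -0.002, -1.0]]
contact_force: [-0.3, -0.3, -0.6]
gripper_width: 38.2
grip_force: 0.0
```

{"method": "servo_tool", "body": {
  "commands": [
    {"dp":[0,0,-0.2],"yaw":0},
    {"dp":[0,0,-0.5],"yaw":0},
    {"dp":[0,0,-0.5],"yaw":0},
    {"dp":[-0.3,0.0,-0.5],"yaw":0},
    {"dp":[-0.3,0.0,-0.5],"yaw":0},
    {"dp":[-0.3,0,-0.5],"yaw":0}
  ]
}}

```text
time_s: 17.45
position: [531.0, 96.9, 233.3]
ee_rot: [[0.002, 1.0, -0.001], [1.0, -0.002, 0.001], [0.001, -0.001, -1.0]]
contact_force: [1.9, 0.9, 0.0]
gripper_width: 38.3
grip_force: 0.0
```

Run:
```python
from h import *
np.set_printoptions(precision=1,suppress=True)
s=env.sense(); print(s["time_s"],s["position"],s["gripper_width"],s["contact_force"])
im,d=env.get_image("wrist"); cv2.imwrite("pics/w5.png",im[:,:,::-1])
```

```text
17.45 [531.   96.9 233.3] 38.28251075037895 [1.9 0.9 0. ]
```

View pics/w5.png

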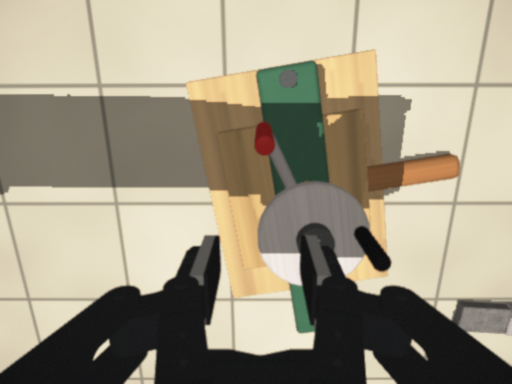

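The red pin tip is at about (264,146) and the crank tip at about (383,262), and the gripper is clear of both. I'll check that neither moved on release, then hand in.

Run:
```python
from h import *
r=at_z("wrist",(264,146),195); c=at_z("wrist",(383,262),195); print(r,c)
if np.hypot(*(r[:2]-[533,142]))<8 and np.hypot(*(c[:2]-[608,66.5]))<8: print(env.hand_in())
```

```text
[532.42276779 142.56033293 195.        ] [606.69629394  69.75928528 195.        ]
the job is handed in; nothing more can be done
None
```

I handed the job in: the ring was slackened by about 1.1 rad, the screw wound down to about 8.7 N at the crank pin (roughly 20 N on the board), and the ring retightened to about 9 N at its handle, slightly over the 8 N aimed at but inside 5 to 10 N. The gripper let go and is clear of both pins, but hand-in returned no verdict, and the board and clamp forces are inferred from the forces felt at the pins.

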